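# Stand the specimen pots in their saucers

## Task

Pick out the three red-lidded specimen pots and stand each one upright in the steel saucer of its own size: the largest pot in the largest saucer, the middle one in the middle one, the smallest in the smallest, each flat on the saucer's floor inside the rim. Do not tip a pot over, and leave the other things on the worktop where they are.

Things in the scene. Friction and masses are not known exactly. Their poses are not given: they have to be found in the camera images.
- large_pot: The largest of three pots: screw-lid specimen pot, white body with a paper band and a flat red lid, standing upright. Round: body 56 mm across at most (tapering a little to its foot), lid 61 mm across and 12 mm high, 68 mm high overall. Origin: centre of the underside, z up its axis; yaw means nothing. About 60 g.
- medium_pot: The middle-sized of three pots: screw-lid specimen pot, white body with a paper band and a flat red lid, standing upright. Round: body 39 mm across at the foot and 41 mm under the lid, lid 45 mm across and 11 mm high, 56 mm high overall. Origin: centre of the underside, z up its axis; yaw means nothing. About 45 g.
- small_pot: The smallest of three pots: screw-lid specimen pot, white body with a paper band and a flat red lid, standing upright. Round: body 22 mm across at the foot and 24 mm under the lid, lid 27 mm across and 10 mm high, 46 mm high overall. Origin: centre of the underside, z up its axis; yaw means nothing. About 30 g.
- large_saucer: The largest of three plain round steel saucers, fixed to the worktop, open at the top: 78 mm across outside, 72 mm across inside, wall 3 mm, rim 12 mm above the worktop, flat floor 4 mm above the worktop. Origin: centre of the underside (on the worktop), z up.
- medium_saucer: The middle-sized of three plain round steel saucers, fixed to the worktop, open at the top: 61 mm across outside, 55 mm across inside, wall 3 mm, rim 12 mm above the worktop, flat floor 4 mm above the worktop. Origin: centre of the underside (on the worktop), z up.
- small_saucer: The smallest of three plain round steel saucers, fixed to the worktop, open at the top: 44 mm across outside, 38 mm across inside, wall 3 mm, rim 12 mm above the worktop, flat floor 4 mm above the worktop. Origin: centre of the underside (on the worktop), z up.
- coverslips: Bystander: small white box of cover glasses, 34 x 34 x 20 mm, loose, near the microscope (0.35 m tall) at the right. Origin: centre of the underside.
- tape_roll: Bystander: roll of cream paper tape lying flat, 59 mm across, 19 mm high, loose. Origin: centre of the underside.
- sticky_pad: Bystander: pad of yellow notes, 51 x 51 x 13 mm, loose. Origin: centre of the underside.
- pencil: Bystander: yellow pencil lying on the worktop between the robot and the pots, lengthwise along its own y axis, 170 mm long, 7 mm thick, loose. Origin: below its middle. Beyond the two staggered rows of pots and saucers (neighbours' centres 8 to 10 cm apart) a tall bench analyser has its flat front along world direction (0.26, 0.97, 0), about 6 cm past the back row's centres: fingers closing along that direction keep a wide gripper clear of it.
Mind the look-alikes: they are no part of the job. Leave any blue look-alike of the small_pot alone.

How it is judged:
By the outcome, as a careful person would: the job done as asked, in the order asked, and still so for the second after the job is handed in, with the robot touching nothing.
It also fails if it takes over 74 s, if anything falls off the work surface, if the arm or the gripper's body presses on something with over 40 N, if the wrist force passes 120 N, or if a joint passes its speed limit or range.

## Robot

A 6-joint arm with a two-finger parallel gripper is mounted at the origin on a cart in front of the work surface, level with it; the furniture and walls round the work are solid. World frame = base frame: x ahead of the robot, y to its left, z up, the work surface at z = 0. Lengths are in mm, angles in rad, forces in N, time in s.
With the tool pointing down it reaches from about 275 to 1000 mm from the base axis. Payload 8.4 kg.
Tool frame: the origin (TCP) lies between the finger pads; the fingertips stand 11 mm ahead of it and the grasp point (between the pads) lies 8 mm behind it; z points along the fingers, y is the direction in which the jaws open and shut (so a half turn about z gives the same grasp; the last joint's range is limited). The gripper opens to 85 mm and grips with 20 to 120 N. Pads are 22 mm wide; open, the fingers measure 114 mm over their backs; the gripper's body (76 mm by 85 mm) begins 54 mm behind the grasp point. The pads swing forward as they close: fully open they stand 13 mm farther back than shut.
Start: joints at [1.132, 0.353, 1.633, -0, 1.155, -0.002], TCP at [264.4, 566.322, 242.281] pointing down, gripper open.
Joint ranges: [-2.63, 2.63], [-0.92, 2.1], [0.06, 2.66], [-1.3, 4.44], [0, 2.69], [-3.02, 3.02]. Speed limits (rad/s): [2.22, 2.22, 2.79, 3.14, 3.14, 3.14].

## Interface

Orientations are given as [roll, pitch, yaw] about the fixed x, y, z axes, in that order (R = Rz(yaw) Ry(pitch) Rx(roll)).
In Python, from rig import r, eyes gives the robot as it stands. The module is installed in compiled form; this text tells all that it offers.
- The arm moves only by the tool servo_tool, never from a script. Its argument "rows" is a list of rows, each a list of 3 entries, a list of its own where there are three numbers: the shift along the world's x, y, z in cm, then the turn about the world's z in rad, then the finger opening in cm, from 0 to 8.54. A call has 1 to 5 rows; each row shifts and turns the commanded pose from where the row before left it; what a row does not reach is not made up. A row lasts 1/12 s, in which the tool goes at most 41.7 mm and 7.16 degrees, less where a joint would pass 70% of its speed; a pose out of reach is approached as far as the arm can. A call is refused whole if a number of a shift passes 4.17 or a number of a turn 0.125, either way. A call with a gripper value outside its range is refused whole. The fingers move at their own pace and stop on an object; "squeeze" is the grip in N (left out, the last holds). Time passes only in rows, so rows that do not move let the fingers close. It gives the time, the measured TCP pose, the force and the opening at its end, in the units of the state.
- r.sense(): the state, without advancing time (a new reading comes with each control period).
- eyes.grab_frame(name): name is "scene" or "top"; returns a dict with "frame" (384x512x3 uint8, red, green, blue), "depth" (384x512 float32, mm along the optical axis (not along the pixel's ray), 0 where there is no reading), "vertical_fov" (degrees; the focal length in pixels is half the picture's height over the tangent of half this angle, whatever the lens; pixels are square), "cx", "cy" (the principal point, pixels), "camera_from_world" (4x4, takes a point from world to camera coordinates). Camera axes: x right, y down, z forward; pixel columns grow to the right and rows downward; lengths in mm; the calibration is good to about 2 mm. A picture is of the moment at which its call begins.
- r.sign_off(): hands the job in, once; it reports no verdict.
The state is a dict: "clock": time; "qpos": joint angles; "qvel": joint speeds; "joint_efforts": joint torques, N m; "eef_pos": TCP position; "tcp_rot": TCP orientation; "contact_force": force on the tool from outside, world axes, zero at the start; "wrist_torque": the same for the moment, N m; "opening": opening from 0.0 (shut) to 1.0 (fully open).
Only numpy, scipy, OpenCV 4.12 (cv2) and the standard library are available. Lean on these libraries where they do the work, as an engineer would, in place of code of your own. Each camera call takes 0.05 s, during which the arm holds its last target.

## Working session

There is one attempt and no reset: what is moved stays moved. The work goes in short steps, Python scripts to look and compute and a tool call to move; the robot and the scene stay as the last step left them, time stands still between calls to the robot, and variables do not carry over. Pictures are saved under pics/ and viewed, and the job is handed in when it is done.

Besides the shell and the picture viewer there is one more tool, called after "Call:" as a command line: name --argument value ..., lists and objects as JSON in quotes. servo_tool: Moves the arm, as the interface text tells. Its arguments: {"type":"object","properties":{"rows":{"type":"array"},"squeeze":{"type":"number"}},"required":["rows"]}

```bash
mkdir -p pics; python3 - <<'E'
from rig import r, eyes
import cv2,pickle
print(r.sense())
for n in("scene","top"):
    f=eyes.grab_frame(n); pickle.dump(f,open(f"{n}0.pkl","wb"))
    cv2.imwrite(f"pics/{n}0.png",f["frame"][:,:,::-1])
    print(n,f["vertical_fov"],f["cx"],f["cy"],f["camera_from_world"])
E
```

```text
{'clock': 0.0, 'qpos': array([ 1.13160559e+00,  3.53638005e-01,  1.63414034e+00, -1.55388895e-05,
        1.15521759e+00, -2.43165702e-03]), 'qvel': array([ 0.00115834,  0.00198821, -0.00220742, -0.0001052 , -0.00029229,
       -0.00041057]), 'joint_efforts': array([ 4.09567641e-03, -6.05247903e+01, -3.42072058e+01,  2.86773939e-04,
        9.21922037e-03,  1.85978115e-05]), 'eef_pos': array([264.20054581, 565.89396974, 241.56536159]), 'tcp_rot': array([-3.14018935e+00,  1.07951275e-05,  2.70483986e+00]), 'contact_force': array([ 0.25887833, -0.50232242,  0.14577077]), 'wrist_torque': array([-0.06237499, -0.00081312, -0.05142122]), 'opening': 1.0009170385731614}
scene 55.83670295463073 257.27773661700434 191.21523184646935 [[-4.98877035e-01 -8.66419498e-01  2.09513114e-02  5.01345456e+02]
 [-5.61434013e-01  3.04663803e-01 -7.69397047e-01  1.82316486e+02]
 [ 6.60237497e-01 -3.95597297e-01 -6.38427150e-01  6.89895124e+02]
 [ 0.00000000e+00  0.00000000e+00  0.00000000e+00  1.00000000e+00]]
top 54.18406620828237 252.13971391779333 195.13529102229606 [[ 9.21716114e-03 -9.99957511e-01  1.39787734e-04  3.15271097e+02]
 [-9.88027032e-01 -9.12872102e-03 -1.54010552e-01  4.51866578e+02]
 [ 1.54005284e-01  1.28142601e-03 -9.88069193e-01  8.04497428e+02]
 [ 0.00000000e+00  0.00000000e+00  0.00000000e+00  1.00000000e+00]]
```

View pics/scene0.png

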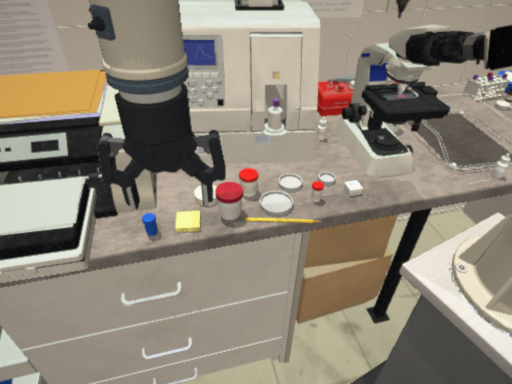

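View pics/top0.png

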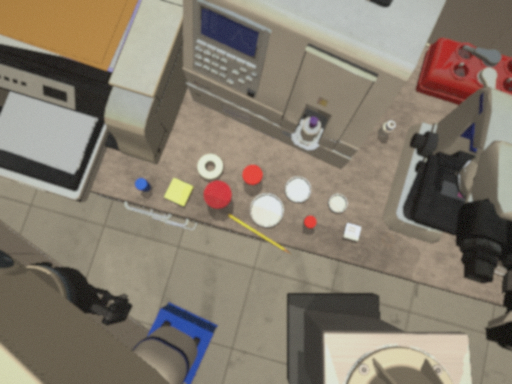

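The top view shows the red lids at about (217,194), (253,174) and (310,222). The saucers are at (266,210), (298,189) and (338,203), and the blue look-alike is at (142,184). Next I'll measure them.

```bash
cat > h.py <<'E'
import numpy as np,cv2
def setup(f):
    fl=192/np.tan(np.radians(f["vertical_fov"]/2)); return fl,np.linalg.inv(f["camera_from_world"])
def ray(f,u,v,z):
    fl,W=setup(f); d=W[:3,:3]@np.array([(u-f["cx"])/fl,(v-f["cy"])/fl,1]); o=W[:3,3]
    return o+d*(z-o[2])/d[2]
def cloud(f):
    fl,W=setup(f); v,u=np.mgrid[0:384,0:512]; d=f["depth"]
    P=np.stack([(u-f["cx"])/fl*d,(v-f["cy"])/fl*d,d],-1)
    return P@W[:3,:3].T+W[:3,3]
def proj(f,p):
    fl,_=setup(f); c=f["camera_from_world"]@np.append(p,1); return c[0]/c[2]*fl+f["cx"],c[1]/c[2]*fl+f["cy"]
def red(f):
    h=cv2.cvtColor(f["frame"],cv2.COLOR_RGB2HSV)
    return (((h[...,0]<8)|(h[...,0]>172))&(h[...,1]>150)&(h[...,2]>70)).astype(np.uint8)
E
python3 - <<'E'
import pickle; from h import *
for n in("top","scene"):
    f=pickle.load(open(n+"0.pkl","rb")); P=cloud(f)
    k,l,s,c=cv2.connectedComponentsWithStats(red(f))
    for i in range(1,k):
        if s[i,4]>40:
            m=l==i; q=P[m]; q=q[f["depth"][m]>0]
            zt=np.percentile(q[:,2],80)
            t=q[q[:,2]>zt-4]
            print(n,c[i].round(1),s[i],"ztop",zt.round(1),"mean top",t.mean(0).round(1),"ext",np.ptp(t,axis=0).round(),(t.max(0)+t.min(0))/2)
    if n=="top":
        for nm,(u,v),w in(("L",(266,210),40),("M",(298,189),32),("S",(338,203),24),("tape",(210,166),34),("box",(352,232),20),("blue",(142,184),14),("pad",(178,192),30)):
            ctr=ray(f,u,v,5)
            m=(np.linalg.norm(P[...,:2]-ctr[:2],axis=-1)<w*1.2)&(f["depth"]>0)
            q=P[m]; hi=q[q[:,2]>8]
            print(nm,ctr.round(1),"n",len(hi),"rim mid",((np.percentile(hi,1,axis=0)+np.percentile(hi,99,axis=0))/2).round(1),"ext",np.ptp(hi,axis=0).round(),hi.mean(0).round(1), "floor z",np.percentile(q[:,2],[5,50,95]).round(1))
        y=P[(P[...,2]>80)&(P[...,2]<200)]
im=pickle.load(open("top0.pkl","rb"))["frame"][140:260,120:380]
cv2.imwrite("pics/crop0.png",cv2.resize(im,None,fx=3,fy=3,interpolation=2)[:,:,::-1])
E
```

```text
top [444.7  74.3] [ 417   39   65   65 2062] ztop 76.1 mean top [ 749.4 -125.1   76.4] ext [116. 103.  12.] [ 748.58597949 -133.66180102   78.1885348 ]
top [506.2  73.7] [499  56  13  37 267] ztop 80.3 mean top [ 727.7 -242.1   79.6] ext [83. 34.  7.] [ 723.46387474 -242.24503867   80.00473555]
top [466.1  69.7] [463  63   7  13  45] ztop 75.7 mean top [ 733.6 -160.1   76. ] ext [27.  8. 10.] [ 732.30869805 -158.6734832    76.54787854]
top [252.1 174.5] [243 165  19  20 302] ztop 56.7 mean top [491.7 320.   55.6] ext [43. 40.  7.] [491.98292018 320.18534252  56.26623716]
top [217.3 194.3] [204 181  27  27 562] ztop 68.7 mean top [445.1 394.3  67.6] ext [57. 56.  7.] [445.6946171  394.83397593  68.1725899 ]
top [309.7 221.5] [304 216  12  12 114] ztop 46.7 mean top [390.1 192.6  45.6] ext [24. 24.  8.] [390.19075571 193.4574114   46.89269597]
L [419.3 287.2   5. ] n 140 rim mid [418.9 286.3  12.1] ext [74. 76.  8.] [418.8 286.1  11.4] floor z [-2.   2.9 11.4]
M [469. 213.   5.] n 112 rim mid [467.1 213.7  11.7] ext [59. 60.  7.] [466.7 213.6  11.3] floor z [-1.8  3.  11.9]
S [437.1 12
[... 460 characters left out ...]
44.9 47.7]
pad [459.4 491.6   5. ] n 481 rim mid [459.4 488.9  12.4] ext [63. 64.  8.] [458.6 488.5  12.4] floor z [-2.4 11.2 14.5]
scene [332.7  98.5] [318  81  35  35 900] ztop 78.1 mean top [ 742.7 -130.9   79.4] ext [231. 154.  35.] [ 690.11003837 -101.90395028   91.73139365]
scene [248.2 174.6] [239 168  19  14 212] ztop 58.3 mean top [492.1 320.9  57.5] ext [44. 43.  5.] [493.78912455 320.39324279  57.14891511]
scene [317.5 185.2] [312 181  12  10  87] ztop 48.4 mean top [390.4 193.4  47.5] ext [26. 25.  5.] [391.23826879 192.45091374  47.11311229]
scene [228.8 192.1] [216 182  27  21 450] ztop 70.2 mean top [444.6 395.1  69.5] ext [60. 59.  6.] [445.42584787 394.33997813  69.11589521]
```

View pics/crop0.png

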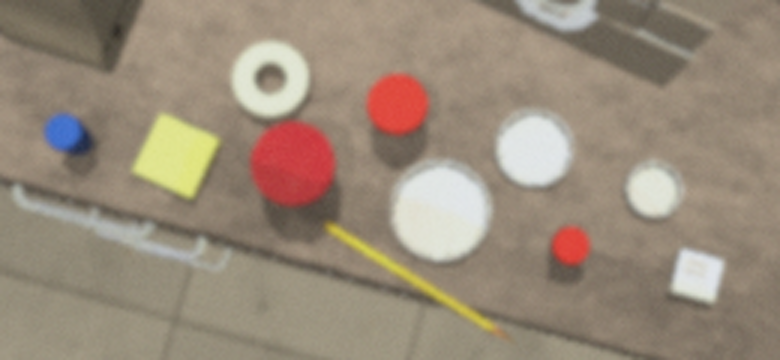

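Call:
servo_tool --rows '[[[2.5,-2.4,0],0.05,7.4],[[2.5,-2.4,0],0.05,7.4],[[2.5,-2.4,0],0.05,7.4],[[2.5,-2.4,0],0.025,7.4],[[2.5,-2.4,0],0,7.4]]' --squeeze 35

```text
clock: 0.52
eef_pos: [390.1, 445.0, 242.0]
tcp_rot: [-3.141, -0.0, 2.882]
contact_force: [-0.5, 0.3, -0.5]
opening: 0.866
```

Call:
servo_tool --rows '[[[2.5,-2.4,-2.2],0,7.4],[[2.0,-1.8,-3],0,7.4],[[1.06,-0.97,-3],0,7.4],[[0,0,-2],0,7.4],[[0,0,0],0,7.4]]'

```text
clock: 0.93
eef_pos: [443.4, 391.7, 135.7]
tcp_rot: [-3.135, -0.004, 2.878]
contact_force: [-0.5, -0.9, -0.5]
opening: 0.868
```

Call:
servo_tool --rows '[[[0,0,0],0,7.4]]'

```text
clock: 1.02
eef_pos: [444.4, 394.0, 139.4]
tcp_rot: [-3.139, -0.002, 2.879]
contact_force: [0.1, 0.4, 0.6]
opening: 0.867
```

Call:
servo_tool --rows '[[[0.05,0.05,-2.5],0,7.4],[[0,0,-2.5],0,7.4],[[0,0,-1.5],0,7.4],[[0,0,0],0,7.4],[[0,0,0],0,7.4]]'

```text
clock: 1.43
eef_pos: [445.5, 396.1, 76.4]
tcp_rot: [3.141, 0.0, 2.881]
contact_force: [0.6, 0.2, -0.1]
opening: 0.867
```

```bash
python3 - <<'E'
from rig import r, eyes
from h import *
for n in("scene","top"):
    f=eyes.grab_frame(n); u,v=map(int,proj(f,np.array([445,394.6,60])))
    cv2.imwrite(f"pics/{n}1.png",cv2.resize(f["frame"][max(v-60,0):v+60,u-80:u+80],None,fx=4,fy=4,interpolation=2)[:,:,::-1])
E
```

```text
(no output)
```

View pics/scene1.png

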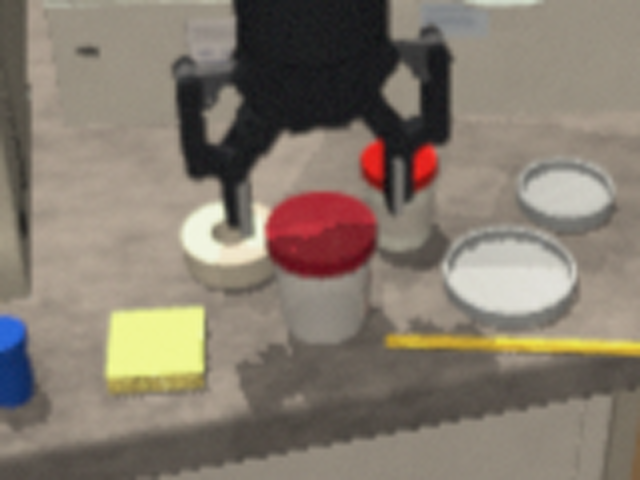

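View pics/top1.png

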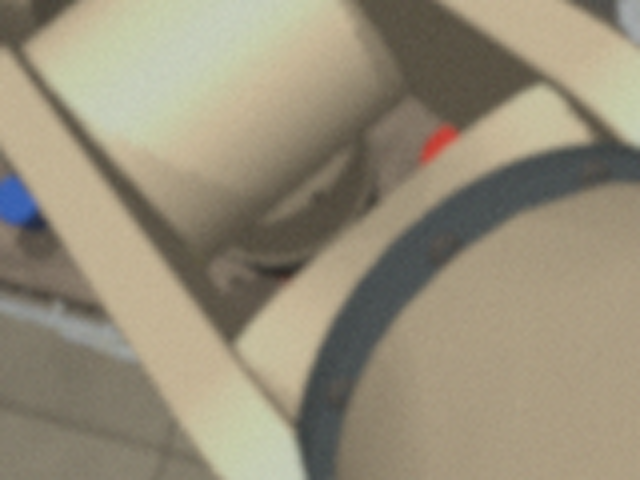

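The scene view shows the fingertips either side of the large lid: left tip at crop (245,232), right tip at (395,208), lid centre at (321,215). They are centred, so I'll descend and grip.

Call:
servo_tool --rows '[[[0,0,-1.4],0,7.4],[[0,0,-1.4],0,7.4],[[0,0,0],0,7.4],[[0,0,0],0,7.4]]'

```text
clock: 1.87
eef_pos: [445.7, 395.5, 48.3]
tcp_rot: [3.141, 0.0, 2.88]
contact_force: [0.7, 0.1, 0.1]
opening: 0.864
```

Call:
servo_tool --rows '[[[0,0,0],0,5.5],[[0,0,0],0,5.5],[[0,0,0],0,5.5],[[0,0,0],0,5.5],[[0,0,0],0,5.5]]'

```text
clock: 2.28
eef_pos: [446.3, 395.8, 49.0]
tcp_rot: [3.14, 0.001, 2.88]
contact_force: [0.7, -0.9, 7.3]
opening: 0.705
```

```bash
python3 - <<'E'
from rig import r, eyes
from h import *
s=r.sense();print(s["eef_pos"],s["opening"],s["contact_force"])
for n in("scene",):
    f=eyes.grab_frame(n); u,v=map(int,proj(f,np.array([445,394.6,60])))
    cv2.imwrite(f"pics/{n}2.png",cv2.resize(f["frame"][max(v-60,0):v+60,u-80:u+80],None,fx=4,fy=4,interpolation=2)[:,:,::-1])
E
```

```text
[446.25417441 395.77314385  48.98682775] 0.7047849468833002 [ 0.65096332 -0.90390278  7.25950866]
```

View pics/scene2.png

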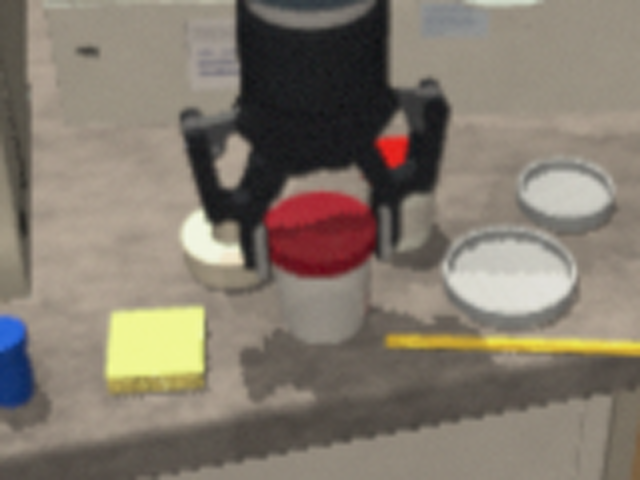

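Call:
servo_tool --rows '[[[0,0,0.5],0,5.5],[[0,0,1],0,5.5],[[0,0,1.5],0,5.5],[[0,0,1.2],0,5.5],[[0,0,0],0,5.5]]'

```text
clock: 2.75
eef_pos: [446.9, 396.4, 92.6]
tcp_rot: [3.138, 0.003, 2.88]
contact_force: [0.7, 0.8, -1.1]
opening: 0.702
```

Call:
servo_tool --rows '[[[-0.3,-1.1,0],0,5.5],[[-0.6,-2.2,0],0,5.5],[[-0.7,-3,0],0,5.5],[[-0.6,-2.5,0],0,5.5],[[-0.4,-1.5,0],0,5.5]]'

```text
clock: 3.17
eef_pos: [417.2, 288.6, 88.3]
tcp_rot: [-3.139, -0.002, 2.88]
contact_force: [-0.7, 1.1, -0.5]
opening: 0.698
```

Call:
servo_tool --rows '[[[0,-0.6,0],0,5.5],[[0,0,0],0,5.5],[[0,0,0],0,5.5]]'

```text
clock: 3.42
eef_pos: [419.9, 286.3, 89.3]
tcp_rot: [3.141, 0.0, 2.879]
contact_force: [0.4, -0.4, -0.7]
opening: 0.702
```

```bash
python3 - <<'E'
from rig import r, eyes
from h import *
s=r.sense();print(s["eef_pos"],s["opening"],s["contact_force"])
for n in("scene",):
    f=eyes.grab_frame(n); u,v=map(int,proj(f,np.array([419,286,40])))
    cv2.imwrite(f"pics/{n}3.png",cv2.resize(f["frame"][max(v-60,0):v+60,u-80:u+80],None,fx=4,fy=4,interpolation=2)[:,:,::-1])
E
```

```text
[419.91951044 286.2766488   89.27924686] 0.7017370782971362 [ 0.41195081 -0.41374759 -0.7380089 ]
```

View pics/scene3.png

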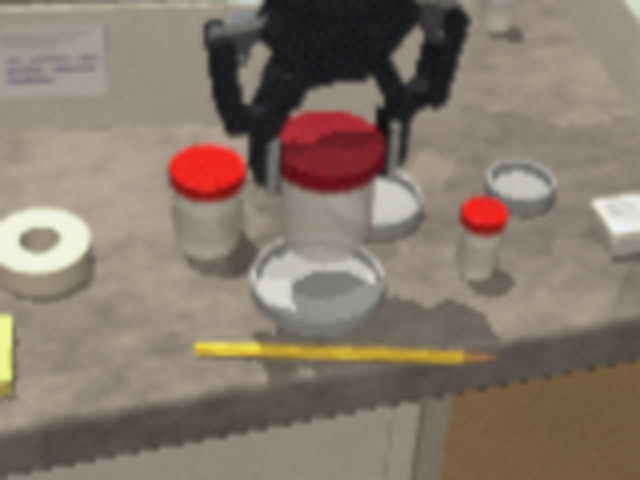

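The held pot hangs upright over the large saucer, with its lid at crop (330,150) and the saucer at (317,287). I'll lower it.

Call:
servo_tool --rows '[[[0,0,-1.0],0,5.5],[[0,0,-1.3],0,5.5],[[0,0,-0.8],0,5.5],[[0,0,-0.3],0,5.5],[[0,0,0],0,5.5]]'

```text
clock: 3.88
eef_pos: [418.9, 286.1, 54.1]
tcp_rot: [-3.14, -0.001, 2.88]
contact_force: [-0.2, 0.3, -1.0]
opening: 0.701
```

Call:
servo_tool --rows '[[[0,0,-0.1],0,5.5],[[0,0,-0.1],0,5.5],[[0,0,0],0,5.5]]'

```text
clock: 4.13
eef_pos: [419.7, 286.3, 53.5]
tcp_rot: [3.141, 0.0, 2.88]
contact_force: [0.1, 0.2, -0.8]
opening: 0.695
```

Call:
servo_tool --rows '[[[0,0,-0.1],0,5.5],[[0,0,0],0,5.5]]'

```text
clock: 4.3
eef_pos: [419.9, 286.3, 53.0]
tcp_rot: [3.141, 0.001, 2.88]
contact_force: [-1.2, -0.9, 5.8]
opening: 0.701
```

Call:
servo_tool --rows '[[[0,0,-0.1],0,5.5],[[0,0,0],0,5.5]]'

```text
clock: 4.47
eef_pos: [420.1, 286.3, 52.9]
tcp_rot: [3.141, 0.001, 2.88]
contact_force: [-3.5, -4.4, 20.2]
opening: 0.702
```

Call:
servo_tool --rows '[[[0,0,0.1],0,5.5],[[0,0,0],0,6.3],[[0,0,0],0,6.7],[[0,0,0],0,7.2],[[0,0,0],0,7.2]]'

```text
clock: 4.88
eef_pos: [419.5, 286.1, 52.2]
tcp_rot: [-3.142, -0.0, 2.88]
contact_force: [-0.3, 0.3, -0.4]
opening: 0.843
```

Call:
servo_tool --rows '[[[0,0,0.5],0,7.2],[[0,0,1.5],0,7.2],[[0,0,2.5],0,7.2],[[0,0,2.5],0,7.2],[[0,0,0],0,7.2]]'

```text
clock: 5.3
eef_pos: [421.6, 287.6, 126.4]
tcp_rot: [3.137, 0.004, 2.88]
contact_force: [0.3, 1.2, 0.3]
opening: 0.845
```

```bash
python3 - <<'E'
from rig import r, eyes
from h import *
s=r.sense();print(s["eef_pos"],s["opening"],s["contact_force"])
for n in("scene",):
    f=eyes.grab_frame(n); u,v=map(int,proj(f,np.array([419,286,40])))
    cv2.imwrite(f"pics/{n}4.png",cv2.resize(f["frame"][max(v-60,0):v+60,u-80:u+80],None,fx=4,fy=4,interpolation=2)[:,:,::-1])
    k,l,st,c=cv2.connectedComponentsWithStats(red(f)); P=cloud(f)
    for i in range(1,k):
        if 40<st[i,4]<700:
            q=P[l==i]; t=q[q[:,2]>np.percentile(q[:,2],80)-4]; print(c[i].round(),t.mean(0).round(1),np.ptp(t,axis=0).round())
E
```

```text
[421.6096267  287.57019024 126.42983486] 0.8450605685343147 [0.28242893 1.18275445 0.33698799]
[248. 175.] [488.6 322.5  60.3] [617. 352. 516.]
[278. 182.] [418.7 286.7  73.6] [60. 59.  6.]
[317. 185.] [384.1 199.5  54.4] [507. 472. 525.]
```

View pics/scene4.png

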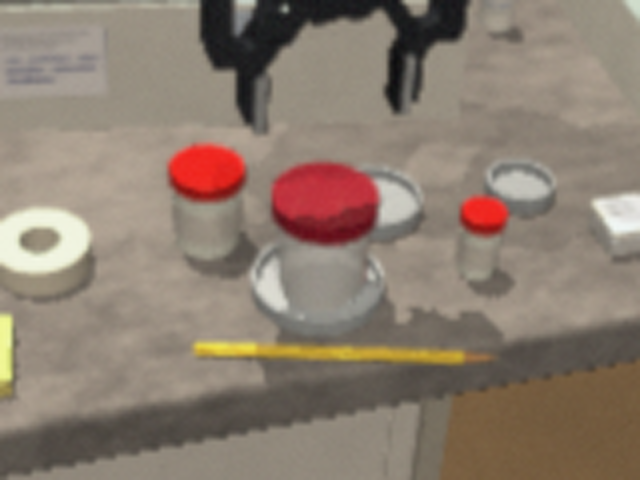

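The large pot is seated: its lid centre is at (418.7, 286.7), about 72 mm high after bias. Medium pot next.

Call:
servo_tool --rows '[[[1.0,0.5,0],0,5.8],[[2.2,1.0,0],0,5.8],[[2.4,1.1,0],0,5.8],[[1.65,0.8,0],0,5.8],[[0,0,0],0,5.8]]'

```text
clock: 5.77
eef_pos: [495.5, 321.8, 121.4]
tcp_rot: [3.14, 0.001, 2.88]
contact_force: [-0.2, -0.1, -0.2]
opening: 0.678
```

Call:
servo_tool --rows '[[[0,0,0],0,5.8],[[0,0,0],0,5.8]]'

```text
clock: 5.93
eef_pos: [491.1, 319.5, 120.9]
tcp_rot: [-3.14, -0.002, 2.88]
contact_force: [-0.7, -0.3, 0.5]
opening: 0.676
```

Call:
servo_tool --rows '[[[0,0,-1.5],0,5.8],[[0,0,-2.5],0,5.8],[[0,0,-2.5],0,5.8],[[0,0,-1.2],0,5.8],[[0,0,-0.6],0,5.8]]'

```text
clock: 6.35
eef_pos: [490.1, 319.0, 37.2]
tcp_rot: [-3.139, -0.003, 2.88]
contact_force: [-0.2, 0.4, 0.3]
opening: 0.679
```

Call:
servo_tool --rows '[[[0,0,0],0,5.8],[[0,0,0],0,5.8]]'

```text
clock: 6.52
eef_pos: [492.1, 320.2, 39.7]
tcp_rot: [3.142, 0.0, 2.88]
contact_force: [0.0, 0.1, -0.6]
opening: 0.679
```

```bash
python3 - <<'E'
from rig import r, eyes
from h import *
s=r.sense();print(s["eef_pos"],s["opening"],s["contact_force"])
for n in("scene",):
    f=eyes.grab_frame(n); u,v=map(int,proj(f,np.array([492,320,40])))
    cv2.imwrite(f"pics/{n}5.png",cv2.resize(f["frame"][max(v-60,0):v+60,u-80:u+80],None,fx=4,fy=4,interpolation=2)[:,:,::-1])
E
```

```text
[492.06763504 320.22169751  39.73378404] 0.6789503592960874 [ 0.0415962   0.09105045 -0.63691449]
```

View pics/scene5.png

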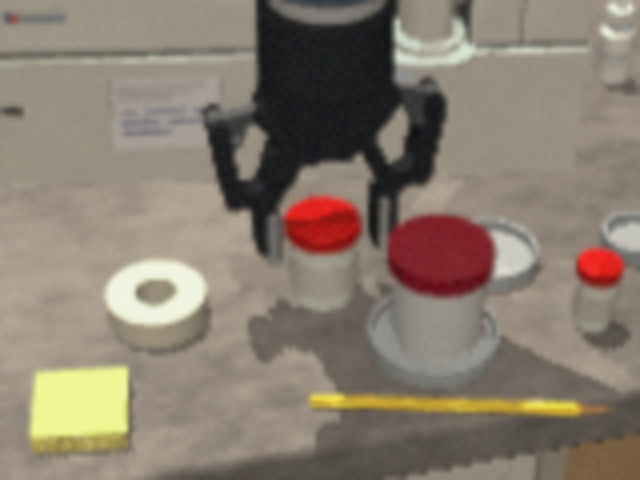

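The fingers straddle the medium lid, which sits at crop (322,222) between the tips at (270,245) and (382,230). Closing.

Call:
servo_tool --rows '[[[0,0,0],0,4.0],[[0,0,0],0,4.0],[[0,0,0],0,4.0],[[0,0,0],0,4.0],[[0,0,0],0,4.0]]'

```text
clock: 6.98
eef_pos: [492.8, 320.6, 40.7]
tcp_rot: [3.14, 0.001, 2.88]
contact_force: [-0.7, -0.6, 6.5]
opening: 0.506
```

Call:
servo_tool --rows '[[[0,0,0.5],0,4.0],[[0,0,1.5],0,4.0],[[0,0,1.5],0,4.0],[[0,0,1.5],0,4.0],[[0,0,0],0,4.0]]'

```text
clock: 7.4
eef_pos: [493.6, 321.2, 92.5]
tcp_rot: [3.138, 0.003, 2.88]
contact_force: [0.8, 0.6, -0.3]
opening: 0.507
```

Call:
servo_tool --rows '[[[-0.3,-1.1,0],0,4.0],[[-0.6,-2.4,0],0,4.0],[[-0.7,-3,0],0,4.0],[[-0.6,-2.4,0],0,4.0],[[-0.3,-1.75,0],0,4.0]]'

```text
clock: 7.82
eef_pos: [464.5, 210.7, 88.1]
tcp_rot: [-3.139, -0.002, 2.88]
contact_force: [0.6, 0.0, -0.9]
opening: 0.505
```

Call:
servo_tool --rows '[[[0,0,0],0,4.0],[[0,0,0],0,4.0],[[0,0,0],0,4.0]]'

```text
clock: 8.07
eef_pos: [467.1, 213.7, 89.0]
tcp_rot: [3.141, -0.0, 2.879]
contact_force: [0.0, 0.9, -0.6]
opening: 0.51
```

```bash
python3 - <<'E'
from rig import r, eyes
from h import *
s=r.sense();print(s["eef_pos"],s["opening"],s["contact_force"])
for n in("scene",):
    f=eyes.grab_frame(n); u,v=map(int,proj(f,np.array([467,213,40])))
    cv2.imwrite(f"pics/{n}6.png",cv2.resize(f["frame"][max(v-60,0):v+60,u-80:u+80],None,fx=4,fy=4,interpolation=2)[:,:,::-1])
    k,l,st,c=cv2.connectedComponentsWithStats(red(f)); P=cloud(f)
    for i in range(1,k):
        if 40<st[i,4]<700:
            q=P[l==i]; z=np.median(q[:,2]);q=q[abs(q[:,2]-z)<15]; t=q[q[:,2]>np.percentile(q[:,2],80)-4]; print(c[i].round(),t.mean(0).round(1),np.ptp(t,axis=0).round())
E
```

```text
[467.11341289 213.69365069  89.03231021] 0.5100289818545364 [ 0.03337728  0.92959226 -0.64034502]
[295. 151.] [464.8 212.8 106.1] [44. 48. 15.]
[278. 182.] [418.9 286.6  73.6] [60. 59.  6.]
[317. 185.] [390.1 193.6  47.5] [25. 25.  5.]
```

View pics/scene6.png

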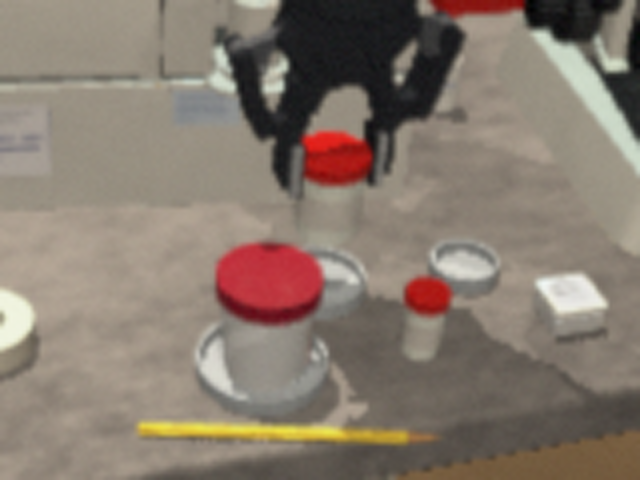

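The medium pot is held upright above its saucer. Lowering it.

Call:
servo_tool --rows '[[[0,0,-1.0],0,4.0],[[0,0,-1.5],0,4.0],[[0,0,-1.2],0,4.0],[[0,0,-0.5],0,4.0],[[0,0,0],0,4.0]]'

```text
clock: 8.53
eef_pos: [466.1, 213.8, 45.7]
tcp_rot: [-3.14, -0.002, 2.881]
contact_force: [-0.1, -0.0, 0.4]
opening: 0.511
```

Call:
servo_tool --rows '[[[0,0,-0.1],0,4.0],[[0,0,0],0,4.0],[[0,0,0],0,4.0]]'

```text
clock: 8.78
eef_pos: [467.4, 213.9, 46.7]
tcp_rot: [3.141, 0.001, 2.88]
contact_force: [0.3, 1.3, -0.3]
opening: 0.508
```

Call:
servo_tool --rows '[[[0,0,-0.1],0,4.0],[[0,0,0],0,4.0]]'

```text
clock: 8.95
eef_pos: [467.2, 213.7, 45.6]
tcp_rot: [3.141, 0.001, 2.88]
contact_force: [0.1, -0.3, 0.2]
opening: 0.512
```

Call:
servo_tool --rows '[[[0,0,-0.1],0,4.0],[[0,0,0],0,4.0]]'

```text
clock: 9.12
eef_pos: [467.3, 213.7, 44.7]
tcp_rot: [3.141, 0.001, 2.88]
contact_force: [-0.1, 1.1, 4.0]
opening: 0.509
```

Call:
servo_tool --rows '[[[0,0,-0.05],0,4.0],[[0,0,0],0,4.0]]'

```text
clock: 9.28
eef_pos: [467.3, 213.8, 44.6]
tcp_rot: [3.141, 0.001, 2.88]
contact_force: [-3.2, 0.3, 11.5]
opening: 0.51
```

Call:
servo_tool --rows '[[[0,0,0.05],0,4.0],[[0,0,0],0,4.7],[[0,0,0],0,5.2],[[0,0,0],0,5.6],[[0,0,0],0,5.6]]'

```text
clock: 9.7
eef_pos: [466.9, 213.6, 44.2]
tcp_rot: [-3.141, -0.0, 2.88]
contact_force: [-0.2, 0.0, -0.2]
opening: 0.656
```

Call:
servo_tool --rows '[[[0,0,0.5],0,5.6],[[0,0,1.5],0,5.6],[[0,0,2.5],0,5.6],[[0,0,2.0],0,5.6],[[0,0,0],0,5.6]]'

```text
clock: 10.12
eef_pos: [469.1, 214.6, 112.9]
tcp_rot: [3.138, 0.004, 2.88]
contact_force: [1.7, 0.8, 0.0]
opening: 0.658
```

Call:
servo_tool --rows '[[[-1,-0.3,0],0,4.4],[[-2.2,-0.6,0],0,4.4],[[-2.5,-0.6,0],0,4.4],[[-1.95,-0.55,0],0,4.4],[[0,0,0],0,4.4]]'

```text
clock: 10.53
eef_pos: [384.5, 190.7, 107.6]
tcp_rot: [-3.137, -0.005, 2.88]
contact_force: [-0.7, 0.6, -0.6]
opening: 0.517
```

Call:
servo_tool --rows '[[[0,0,0],0,4.4],[[0,0,0],0,4.4],[[0,0,0],0,4.4]]'

```text
clock: 10.78
eef_pos: [391.2, 193.4, 109.1]
tcp_rot: [3.141, 0.0, 2.88]
contact_force: [-0.2, 0.2, -0.2]
opening: 0.511
```

```bash
python3 - <<'E'
from rig import r, eyes
from h import *
s=r.sense();print(s["eef_pos"],s["opening"],s["contact_force"])
for n in("scene",):
    f=eyes.grab_frame(n); u,v=map(int,proj(f,np.array([410,193,40])))
    cv2.imwrite(f"pics/{n}7.png",cv2.resize(f["frame"][max(v-60,0):v+60,u-80:u+80],None,fx=4,fy=4,interpolation=2)[:,:,::-1])
    k,l,st,c=cv2.connectedComponentsWithStats(red(f)); P=cloud(f)
    for i in range(1,k):
        if 40<st[i,4]<700:
            q=P[l==i]; z=np.median(q[:,2]);q=q[abs(q[:,2]-z)<15]; t=q[q[:,2]>np.percentile(q[:,2],80)-4]; print(c[i].round(),t.mean(0).round(1),np.ptp(t,axis=0).round())
E
```

```text
[391.22045719 193.38588245 109.14266587] 0.5108606014032571 [-0.17827869  0.24623327 -0.17259465]
[292. 166.] [466.4 214.6  61.7] [45. 46.  6.]
[278. 182.] [418.9 286.6  73.7] [61. 59.  6.]
[317. 185.] [390.5 193.3  47.3] [28. 25.  5.]
```

View pics/scene7.png

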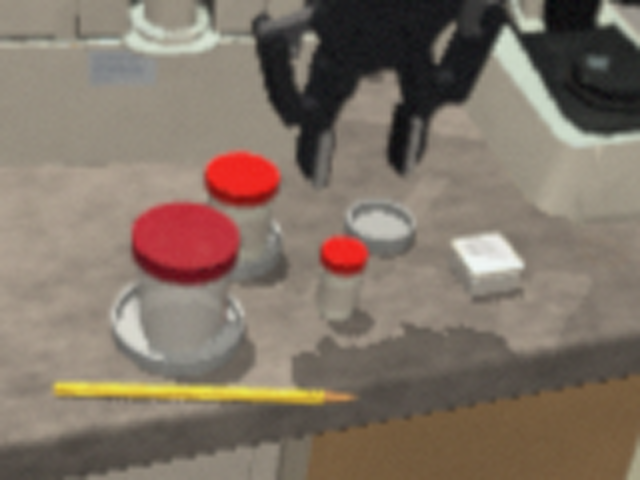

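The medium pot is seated: lid centre (466.4, 214.6), about 60 mm high. The gripper is centred over the small pot at crop (344,255), so I'll descend.

Call:
servo_tool --rows '[[[-0.03,0,-1.5],0,4.4],[[0,0,-2.5],0,4.4],[[0,0,-2.2],0,4.4],[[0,0,-1.2],0,4.4],[[0,0,-0.5],0,4.4]]'

```text
clock: 11.25
eef_pos: [389.7, 192.8, 28.5]
tcp_rot: [-3.14, -0.002, 2.88]
contact_force: [1.1, 0.1, 0.9]
opening: 0.516
```

Call:
servo_tool --rows '[[[0,0,0],0,4.4],[[0,0,0],0,4.4],[[0,0,0],0,4.4]]'

```text
clock: 11.5
eef_pos: [390.9, 193.4, 30.9]
tcp_rot: [3.141, 0.001, 2.88]
contact_force: [-0.0, -0.1, 0.4]
opening: 0.514
```

Call:
servo_tool --rows '[[[0,0,0],0,2.2],[[0,0,0],0,2.2],[[0,0,0],0,2.2],[[0,0,0],0,2.2],[[0,0,0],0,2.2]]'

```text
clock: 11.92
eef_pos: [390.9, 193.4, 31.1]
tcp_rot: [3.14, 0.001, 2.88]
contact_force: [-0.5, -1.0, 6.8]
opening: 0.296
```

```bash
python3 - <<'E'
from rig import r, eyes
from h import *
s=r.sense();print(s["eef_pos"],s["opening"],s["contact_force"])
for n in("scene",):
    f=eyes.grab_frame(n); u,v=map(int,proj(f,np.array([410,193,40])))
    cv2.imwrite(f"pics/{n}8.png",cv2.resize(f["frame"][max(v-60,0):v+60,u-80:u+80],None,fx=4,fy=4,interpolation=2)[:,:,::-1])
E
```

```text
[390.89811646 193.43899756  31.09227648] 0.295787741681712 [-0.49689884 -0.99489531  6.77848792]
```

View pics/scene8.png

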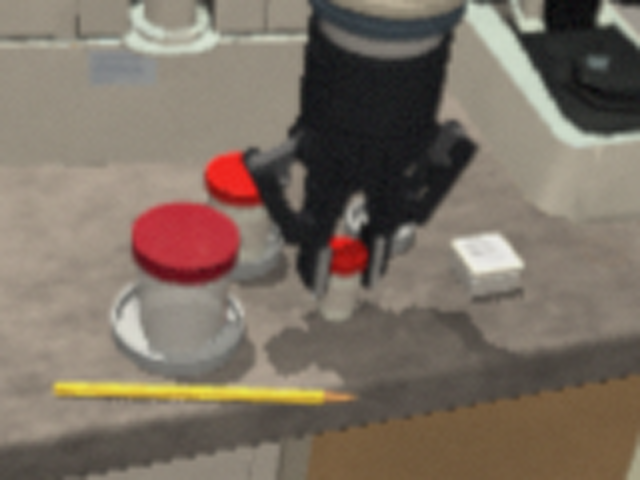

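Call:
servo_tool --rows '[[[0,0,0.5],0,2.2],[[0,0,1.5],0,2.2],[[0,0,1.5],0,2.2],[[0,0,1.5],0,2.2],[[0,0,0],0,2.2]]'

```text
clock: 12.38
eef_pos: [391.5, 193.8, 82.7]
tcp_rot: [3.139, 0.003, 2.88]
contact_force: [0.6, 0.7, -0.1]
opening: 0.291
```

Call:
servo_tool --rows '[[[0.4,-0.7,0],0,2.2],[[1.1,-1.7,0],0,2.2],[[1.3,-2.0,0],0,2.2],[[1.1,-1.7,0],0,2.2],[[0.65,-1.0,0],0,2.2]]'

```text
clock: 12.8
eef_pos: [436.3, 120.2, 79.6]
tcp_rot: [-3.141, -0.0, 2.88]
contact_force: [-0.2, 1.3, -1.0]
opening: 0.297
```

Call:
servo_tool --rows '[[[0,0,0],0,2.2],[[0,0,0],0,2.2],[[0,0,0],0,2.2]]'

```text
clock: 13.05
eef_pos: [435.0, 122.0, 79.8]
tcp_rot: [-3.141, -0.001, 2.879]
contact_force: [0.2, -0.7, -0.2]
opening: 0.298
```

```bash
python3 - <<'E'
from rig import r, eyes
from h import *
s=r.sense();print(s["eef_pos"],s["opening"],s["contact_force"])
for n in("scene",):
    f=eyes.grab_frame(n); u,v=map(int,proj(f,np.array([436,122,40])))
    cv2.imwrite(f"pics/{n}9.png",cv2.resize(f["frame"][max(v-60,0):v+60,u-80:u+80],None,fx=4,fy=4,interpolation=2)[:,:,::-1])
    k,l,st,c=cv2.connectedComponentsWithStats(red(f)); P=cloud(f)
    for i in range(1,k):
        if 40<st[i,4]<700:
            q=P[l==i]; z=np.median(q[:,2]);q=q[abs(q[:,2]-z)<15]; t=q[q[:,2]>np.percentile(q[:,2],80)-4]; print(c[i].round(),t.mean(0).round(1),np.ptp(t,axis=0).round())
E
```

```text
[435.00587205 122.03858002  79.75727021] 0.298327434332601 [ 0.2352149  -0.70415831 -0.16867412]
[321.  96.] [ 765.2 -105.3   78.2] [85. 49.  5.]
[334. 151.] [432.6 120.1  96.6] [23. 29. 15.]
[292. 166.] [466.6 214.3  61.7] [44. 43.  6.]
[278. 182.] [418.7 286.5  73.6] [60. 61.  6.]
```

View pics/scene9.png

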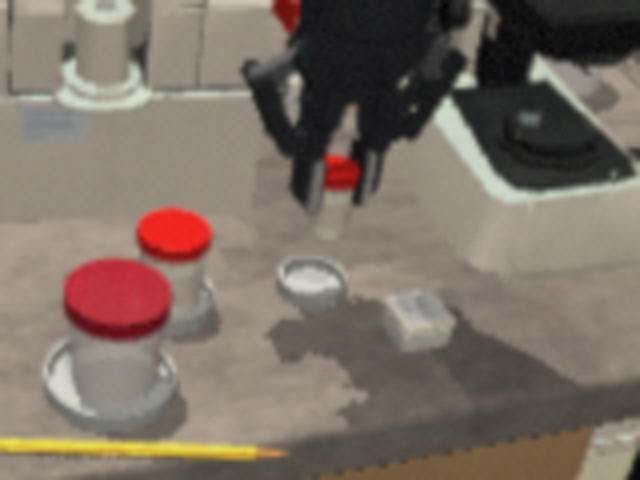

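Call:
servo_tool --rows '[[[0.15,0.05,-1.0],0,2.2],[[0,0,-1.5],0,2.2],[[0,0,-1.2],0,2.2],[[0,0,-0.4],0,2.2],[[0,0,0],0,2.2]]'

```text
clock: 13.52
eef_pos: [436.0, 122.8, 38.0]
tcp_rot: [-3.14, -0.002, 2.881]
contact_force: [0.1, -1.1, -0.1]
opening: 0.299
```

Call:
servo_tool --rows '[[[0,0,-0.1],0,2.2],[[0,0,0],0,2.2],[[0,0,0],0,2.2]]'

```text
clock: 13.77
eef_pos: [437.5, 122.8, 38.7]
tcp_rot: [3.141, 0.001, 2.88]
contact_force: [-1.1, 0.3, -0.3]
opening: 0.296
```

Call:
servo_tool --rows '[[[0,0,-0.1],0,2.2],[[0,0,0],0,2.2]]'

```text
clock: 13.93
eef_pos: [437.5, 122.7, 37.6]
tcp_rot: [3.141, 0.001, 2.88]
contact_force: [-0.7, 0.8, -0.2]
opening: 0.299
```

Call:
servo_tool --rows '[[[0,0,-0.1],0,2.2],[[0,0,0],0,2.2]]'

```text
clock: 14.1
eef_pos: [437.2, 122.6, 36.3]
tcp_rot: [3.141, 0.0, 2.88]
contact_force: [0.4, -0.3, 0.3]
opening: 0.298
```

Call:
servo_tool --rows '[[[0,0,-0.1],0,2.2],[[0,0,0],0,2.2]]'

```text
clock: 14.27
eef_pos: [437.3, 122.6, 35.3]
tcp_rot: [3.142, 0.0, 2.88]
contact_force: [-0.4, -0.3, 0.1]
opening: 0.296
```

Call:
servo_tool --rows '[[[0,0,-0.05],0,2.2],[[0,0,0],0,2.2]]'

```text
clock: 14.43
eef_pos: [437.6, 122.6, 35.2]
tcp_rot: [3.141, 0.001, 2.88]
contact_force: [-0.3, -2.4, 6.8]
opening: 0.297
```

Call:
servo_tool --rows '[[[0,0,-0.05],0,2.2],[[0,0,0],0,2.2]]'

```text
clock: 14.6
eef_pos: [437.8, 122.6, 35.1]
tcp_rot: [3.141, 0.001, 2.88]
contact_force: [-1.8, -1.2, 14.1]
opening: 0.297
```

Call:
servo_tool --rows '[[[0,0,0.08],0,2.2],[[0,0,0],0,2.9],[[0,0,0],0,3.3],[[0,0,0],0,4.2],[[0,0,0],0,4.2]]'

```text
clock: 15.02
eef_pos: [437.1, 122.6, 34.9]
tcp_rot: [-3.141, -0.0, 2.88]
contact_force: [-0.1, -0.1, 0.5]
opening: 0.492
```

Call:
servo_tool --rows '[[[0,0,0.5],0,4.2],[[0,0,1.5],0,4.2],[[0,0,3],0,4.2],[[0,0,3],0,4.2],[[0,0,3],0,4.2]]'

```text
clock: 15.43
eef_pos: [436.6, 122.5, 146.3]
tcp_rot: [-3.141, -0.001, 2.88]
contact_force: [-0.4, 0.0, 0.1]
opening: 0.49
```

Call:
servo_tool --rows '[[[0,0,2],0,4.2],[[0,0,0],0,4.2],[[0,0,0],0,4.2]]'

```text
clock: 15.68
eef_pos: [437.9, 122.8, 166.3]
tcp_rot: [3.14, 0.003, 2.88]
contact_force: [0.7, -0.1, -1.1]
opening: 0.485
```

```bash
python3 - <<'E'
from rig import r, eyes
from h import *
s=r.sense();print(s["eef_pos"],s["opening"],s["contact_force"])
for n in("scene",):
    f=eyes.grab_frame(n); u,v=map(int,proj(f,np.array([436,222,40])))
    cv2.imwrite(f"pics/{n}10.png",cv2.resize(f["frame"][max(v-70,0):v+70,u-95:u+95],None,fx=4,fy=4,interpolation=2)[:,:,::-1])
    k,l,st,c=cv2.connectedComponentsWithStats(red(f)); P=cloud(f)
    for i in range(1,k):
        if 40<st[i,4]<700:
            q=P[l==i]; z=np.median(q[:,2]);q=q[abs(q[:,2]-z)<15]; t=q[q[:,2]>np.percentile(q[:,2],80)-4]; print(c[i].round(),t.mean(0).round(1),np.ptp(t,axis=0).round())
E
```

```text
[437.92701538 122.83698473 166.33833908] 0.48462686369320257 [ 0.66258168 -0.10004282 -1.05700433]
[339. 107.] [ 690.8 -130.4   47.8] [10. 32.  7.]
[292. 166.] [466.5 214.4  61.7] [44. 45.  6.]
[329. 165.] [436.9 122.5  51.7] [25. 25.  5.]
[278. 182.] [418.8 286.6  73.7] [60. 60.  5.]
```

View pics/scene10.png

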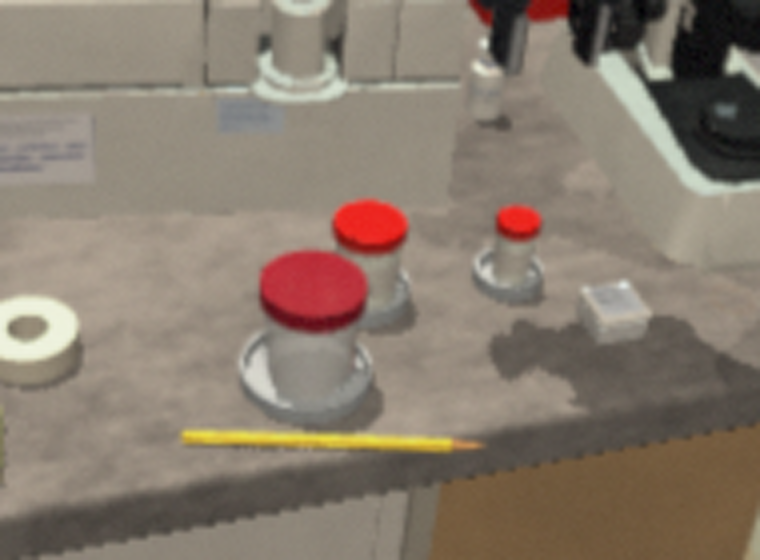

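All three pots stand upright in their saucers: lids at crop (314,285), (370,225) and (518,222). The pencil, tape and box look undisturbed.

```bash
python3 -c "
from rig import r
print(r.sign_off())"
```

```text
the job is handed in; nothing more can be done
None
```

All three red-lidded pots are standing upright in their own saucers. I placed the largest first, then the middle one, then the smallest, gripping each by its lid. The job was handed in at about 15.7 s of the 74 s allowed, with the gripper open and about 17 cm above the worktop.

The last camera check put every lid within about 1 mm of its saucer's centre. Lid heights read 1.5 to 2 mm above what a pot flat on the saucer floor should show. That matches the bias I saw on the pots before moving them, so I take all three as seated flat.

| Pot | Lid centre (x, y), mm | Saucer centre (x, y), mm | Measured lid top, mm | Expected lid top, mm |
|---|---|---|---|---|
| Large | 418.8, 286.6 | 418.9, 286.3 | 73.7 | 72 |
| Medium | 466.5, 214.4 | 467.1, 213.7 | 61.7 | 60 |
| Small | 436.9, 122.5 | 436.3, 122.4 | 51.7 | 50 |

- **Forces:** the highest I saw was about 20 N, for a moment while seating the large pot.
- **Bystanders:** the pencil, tape roll and cover-glass box looked unmoved in the last picture, but I judged that by eye and did not measure it. The sticky pad was only at the edge of that view and the blue pot was outside it. The arm never worked close to the blue pot.
- **Failed checks:** none. Some depth averages taken while the gripper partly hid a lid were a few millimetres off, so I didn't rely on them.

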